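Shut the row of sample valves in one sweep

TASK

On the curved valve manifold, shut the five small sample valves one after another, starting at the plugged end: shut the gripper and run its fingertips along the row in one continuous, gentle sweep, low over the bar without lifting off in between, so that each small lever is tipped well over towards the hose end, clearly more than half-way down. Then lift away before the large T-shaped main valve and leave it upright; do not pinch the levers, bear down on the bar or disturb the things around it.

Things in the scene. Friction and masses are not known exactly. Their poses are not given: they have to be found in the camera images.
- manifold: Valve manifold bolted to the bench: a bare aluminium bar 34 mm wide, 26 mm high, bent to a level arc of 200 mm radius (middle line), about 100 degrees. Origin: on the bench under the middle of the arc, on the middle line; z up; x points from the hollow side to the outer side: the arc's centre is at (-0.200, 0). Five small barbs stick out 26 mm on the outer side, lower than the bar's top.
- blank_end (a point): Middle of the bar's plugged (blank) end face, the manifold's +y end, 13 mm above the bench; a short round plug, 24 mm across, closes it and sticks out 12 mm.
- hose_end (a point): Middle of the bar's hose end face, the manifold's -y end, 13 mm above the bench; a barbed stem 44 mm long sticks out of it.
- pivot_0 (a point): Pivot of small valve lever 0, fixed to the bar on its middle line, 37 mm above the bench, 11 mm above the bar's top. Lever 0 is nearest the blank end, 4 the last; they are 46 mm apart along the arc. Each is a thin steel stem with a flat grey cap 16 mm wide across the bar, 8 mm thick; upright it rises 42 mm above the pivot. The fork carrying it rises 4 mm above the pivot.
- pivot_1 (a point): Pivot of small valve lever 1, fixed to the bar on its middle line, 37 mm above the bench, 11 mm above the bar's top. Lever as lever 0.
- pivot_2 (a point): Pivot of small valve lever 2, fixed to the bar on its middle line, 37 mm above the bench, 11 mm above the bar's top. Lever as lever 0.
- pivot_3 (a point): Pivot of small valve lever 3, fixed to the bar on its middle line, 37 mm above the bench, 11 mm above the bar's top. Lever as lever 0.
- pivot_4 (a point): Pivot of small valve lever 4, fixed to the bar on its middle line, 37 mm above the bench, 11 mm above the bar's top. Lever as lever 0.
- valve_0 (a joint): Small valve lever 0, rad: 0 upright (open), growing to 1.55 (stop, lying) as it tips along the bar towards the hose end (shut). Starts at 0 to 0.2. No spring: light friction (about 1 N at the cap) holds it where it is left. A fingertip travelling along the bar with its end 12 to 26 mm above the pivots tips each lever to 0.85 rad or more and passes over it.
- valve_1 (a joint): Small valve lever 1, rad: 0 upright (open), growing to 1.55 (stop, lying) as it tips along the bar towards the hose end (shut). As lever 0.
- valve_2 (a joint): Small valve lever 2, rad: 0 upright (open), growing to 1.55 (stop, lying) as it tips along the bar towards the hose end (shut). As lever 0.
- valve_3 (a joint): Small valve lever 3, rad: 0 upright (open), growing to 1.55 (stop, lying) as it tips along the bar towards the hose end (shut). As lever 0.
- valve_4 (a joint): Small valve lever 4, rad: 0 upright (open), growing to 1.55 (stop, lying) as it tips along the bar towards the hose end (shut). As lever 0.
- main_pivot (a point): Pivot of the main valve's lever (fixed to the bar, 42 mm above the bench), 100 mm along the arc from pivot 4, towards the hose end. The lever is larger than the others: a stem with a crosswise T-bar 54 mm wide and 14 mm thick, its top 55 mm above this pivot.
- main_valve (a joint): Main valve lever, rad: 0 = upright (open), as it starts; 1.55 = tipped towards the hose end. Friction holds it. To be left upright.
- vial_orange: Small upright vial with a screw cap, 26 mm across, 62 mm high, loose, on the hollow side of the bar. Origin: centre of its underside.
- forceps: Forceps lying flat, 126 mm long, 18 mm wide, 12 mm high, loose, on the hollow side. Origin: centre of its underside, long along its y.
- beaker: Empty beaker, 77 mm across, 92 mm high, loose, on the outer side. Origin: centre of its underside.
- tape_roll: Roll of tape lying flat, 96 mm across, 25 mm high, loose, on the outer side. Origin: centre of its underside.
- microtube_0: Small capped tube lying on the bench, 41 mm long, 14 mm thick, loose, away from the bar.

How it is judged (in metres and radians):
On the way, in this order (a step that is already met when the one before it is completed fails the run):
1. small valve 0 is tipped over (value of joint valve_0 above 0.75 rad).
2. small valve 1 is tipped over (value of joint valve_1 above 0.75 rad).
3. small valve 2 is tipped over (value of joint valve_2 above 0.75 rad).
4. small valve 3 is tipped over (value of joint valve_3 above 0.75 rad).
5. small valve 4 is tipped over (value of joint valve_4 above 0.75 rad).
At the end, for the whole second after the job is handed in: All five small levers are tipped more than 0.75 rad (43 degrees) towards the hose end, the main valve's lever is within 0.2 rad of upright, and no loose thing has moved 15 mm (value of joint each of valve_0, valve_1, valve_2, valve_3, valve_4 above 0.75 rad and value of joint main_valve below 0.2 rad and distance of each of vial_orange, forceps, beaker, tape_roll, microtube_0 from where it was at the start of the episode below 0.015 m); the robot touches nothing.
It fails at once if the main valve is tipped more than 0.2 rad (not (value of joint main_valve below 0.2 rad)).
It fails at once if the fingertips are lifted off (grasp point more than 0.12 m above the bench) after the first small valve is shut and before the last one is (value of joint valve_0 above 0.75 rad and value of joint valve_4 below 0.75 rad and height (world z) of the grasp point above 0.12 m).
It fails at once if the robot presses on or pinches the manifold or its levers with more than 18 N (contact force between any of the fingers, the arm and manifold above 18 N).
It fails at once if a loose thing round the manifold is moved 15 mm or more, or lifted (distance of any of vial_orange, forceps, beaker, tape_roll, microtube_0 from where it was at the start of the episode above 0.015 m).
It also fails if it takes over 40 s, if anything falls off the work surface, if the arm or the gripper's body presses on something with over 40 N, if the wrist force passes 120 N, or if a joint passes its speed limit or range.

ROBOT

A 7-joint arm with a two-finger parallel gripper is mounted at the origin on a cart in front of the work surface, level with it; the furniture and walls round the work are solid. World frame = base frame: x ahead of the robot, y to its left, z up, the work surface at z = 0. Lengths are in m, angles in degrees, forces in N, time in s.
With the tool pointing down it reaches from about 0.425 to 0.95 m from the base axis. Payload 4.7 kg.
Tool frame: the origin (TCP) lies midway between the tips of the shut fingers; the grasp point (between the pads) lies 19 mm behind it; z points along the fingers, y is the line along which they close (so a half turn about z gives the same grasp; the last joint's range is limited). The gripper opens to 87 mm and grips with 3 to 60 N. Pads are 19 mm wide; open, the fingers measure 117 mm over their backs; the gripper's body (75 mm by 190 mm) begins 51 mm behind the grasp point.
Start: joints at [64.463, 26.849, -2.785, 87.806, 1.381, 65.374, -4.715], TCP at [0.273, -0.617, 0.223] pointing down, gripper open.
Joint ranges: [-148.3, 148.3], [-19.14, 114.17], [-79.39, 73.82], [5.75, 140.21], [-59.74, 239.74], [12.07, 113.84], [-152.46, 152.46]. Speed limits (degrees/s): [147.25, 147.25, 180, 180, 180, 180, 180].

INTERFACE

Orientations are given as [roll, pitch, yaw] about the fixed x, y, z axes, in that order (R = Rz(yaw) Ry(pitch) Rx(roll)).
In Python, from plant import sense, get_image, camera_info, manip gives the robot as it stands.
- The arm moves only by the shell command python3 -m handwheel 'ROWS' [FORCE]. ROWS is JSON, a list of rows, each an object with "travel": the shift along the tool's x, y, z as a fraction of full scale, a list of three; "twist": the turn, a rotation vector about the tool's x, y, z as a fraction of full scale, a list of three; "jaw": the opening, from 0 (shut) to 1 (fully open). A call has 1 to 12 rows; each row is the pose to reach, as a shift and turn from the pose commanded when the call began, along the tool's axes at that moment, turning the shorter way round; what a row does not reach only later rows make up. Full scale, the value 1, is 600 mm for a shift and 180 degrees for a turn. A row lasts 1/12 s, in which the tool goes at most 41.7 mm and 7.16 degrees, less where a joint would pass 70% of its speed; a pose out of reach is approached as far as the arm can. A call with a number of a shift or a turn outside -1 to 1 is refused whole. A call with a gripper value outside its range is refused whole. The fingers move at their own pace and stop on an object; FORCE is the grip in N (left out, the last holds). Time passes only in rows, so rows that repeat a pose let the fingers close. It gives the time, the measured TCP pose, the force, the opening and the grip force at its end, in the units of the state.
- sense(): the state, without advancing time (a new reading comes with each control period).
- get_image(name): name is "side" or "top"; returns the picture (384x512x3 uint8, blue, green, red); there is no depth.
- camera_info(name): a dict with "camera_matrix" (3x3 intrinsics, pixels), "R" (3x3) and "t" (3): a world point X has camera coordinates R X + t. Camera axes: x right, y down, z forward; pixel columns grow to the right and rows downward; lengths in m; the calibration is good to about 2 mm. A picture is of the moment at which its call begins. camera_info takes no time and is no camera call.
- manip.sign_off(): hands the job in; it is judged then, once.
The state is a dict: "clock": time; "joint_pos": joint angles; "qd": joint speeds; "joint_efforts": joint torques, N m; "ee_pos": TCP position; "orientation": TCP orientation; "ft_force": force on the tool from outside, world axes, zero at the start; "torque": the same for the moment, N m; "grip_width": finger opening in m; "grip_force": force on a finger pad.
Only numpy, scipy, OpenCV 4.12 (cv2) and the standard library are available. Lean on these libraries where they do the work, as an engineer would, in place of code of your own. Each camera call takes 0.05 s, during which the arm holds its last target. There are 200 camera calls.

## Working session

There is one attempt and no reset: what is moved stays moved. The work goes in short steps, Python scripts to look and compute and a shell command to move; the robot and the scene stay as the last step left them, time stands still between calls to the robot, and variables do not carry over. Pictures are saved under pics/ and viewed, at most 10 in all, crops included, and the job is handed in when it is done.

```bash
mkdir -p pics
python3 - <<'E'
from plant import sense,get_image,camera_info
import cv2
for n in("top","side"):
    i=get_image(n);cv2.imwrite(f"pics/{n}0.png",i)
    c=camera_info(n);print(n,c)
s=sense();print(s)
E
ls
```

```text
top {'camera_matrix': array([[413.00105437,   0.        , 261.97162061],
       [  0.        , 413.00105437, 195.11642128],
       [  0.        ,   0.        ,   1.        ]]), 'R': array([[-0.08927629, -0.99600194, -0.00314172],
       [-0.97417492,  0.08797578, -0.20795067],
       [ 0.20739566, -0.01550448, -0.97813427]]), 't': array([0.00304565, 0.55186909, 0.86853204])}
side {'camera_matrix': array([[362.19450727,   0.        , 255.14440921],
       [  0.        , 362.19450727, 195.19990395],
       [  0.        ,   0.        ,   1.        ]]), 'R': array([[-0.9397927 , -0.34079483,  0.02546708],
       [-0.17153609,  0.40595644, -0.89764956],
       [ 0.2955758 , -0.84797303, -0.43997351]]), 't': array([0.518142  , 0.18053217, 0.84956354])}
{'clock': 0.1, 'joint_pos': array([64.46481869, 26.89386672, -2.78546631, 87.86913696,  1.38170918,
       65.37379564, -4.71645377]), 'qd': array([-0.07289999, -0.1279762 , -0.05196367, -0.23981351,  0.07625535,
       -0.05639223,  0.00137786]), 'joint_efforts': array([ 1.14184910e-03, -5.09171212e+01, -8.08960176e-02, -2.36830562e+01,
       -6.14408311e-02,  3.44167964e-02,  3.45918886e-05]), 'ee_pos': array([ 0.27304304, -0.61670566,  0.22157384]), 'orientation': array([-1.79896865e+02,  3.88951415e-03,  2.38814487e+01]), 'ft_force': array([-0.22891123, -1.054176  ,  0.15590073]), 'torque': array([-0.05643625,  0.03635179, -0.00411717]), 'grip_force': 0.0, 'grip_width': 0.08727389655959723}
pics
```

View pics/top0.png

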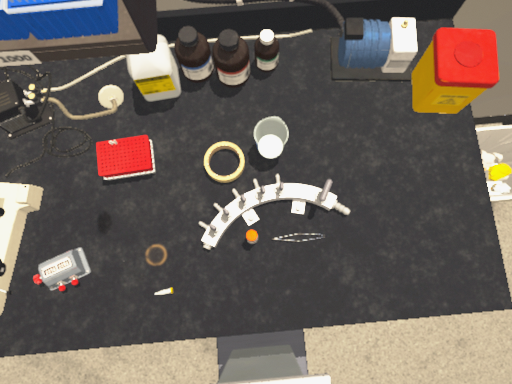

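View pics/side0.png

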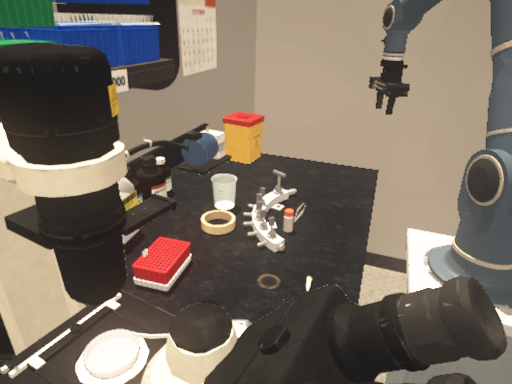

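The top view shows the arc from the blank end near (208,243) to the hose end near (335,202). The five levers run along its left and middle, with the T-valve at about (326,187). I'll enlarge both views.

Run:
```python
import cv2
i=cv2.imread("pics/top0.png");c=i[165:260,195:355];cv2.imwrite("pics/topc.png",cv2.resize(c,None,fx=5,fy=5,interpolation=cv2.INTER_CUBIC))
i=cv2.imread("pics/side0.png");c=i[160:260,190:310];cv2.imwrite("pics/sidec.png",cv2.resize(c,None,fx=6,fy=6,interpolation=cv2.INTER_CUBIC))
```

```text
(no output)
```

View pics/topc.png

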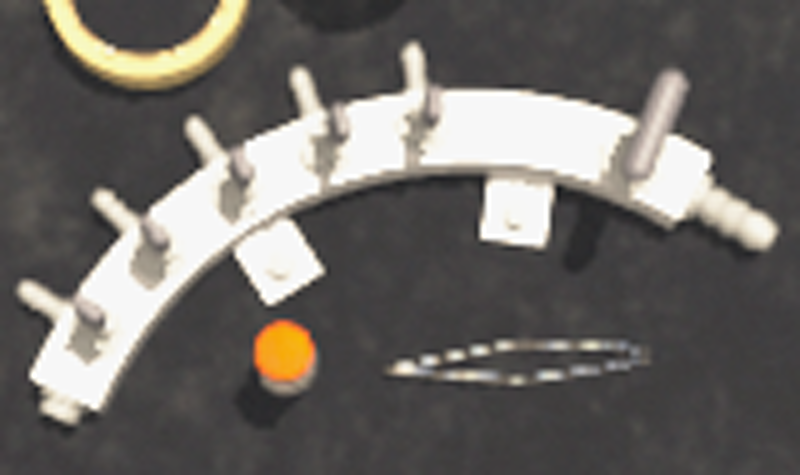

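View pics/sidec.png

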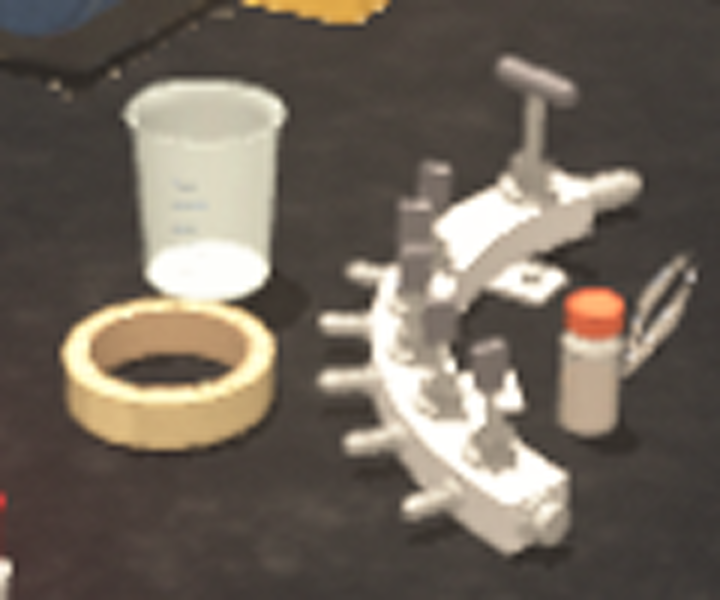

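The enlarged views show the caps at crop pixels (90,315), (155,235), (240,165), (337,122) and (430,103). The T-bar runs from (640,170) to (675,80), and the bar edges are clear. Next I'll fit the manifold pose.

```bash
cat > man.py <<'E'
import numpy as np, cv2, json
from scipy.optimize import least_squares
from plant import camera_info
C={n:camera_info(n) for n in("top","side")}
def proj(n,X):
    c=C[n]; p=(c["camera_matrix"]@(c["R"]@np.atleast_2d(X).T+c["t"][:,None])).T
    return p[:,:2]/p[:,2:]
def ray(n,uv,z):
    c=C[n]; o=-c["R"].T@c["t"]; d=c["R"].T@np.linalg.inv(c["camera_matrix"])@[*uv,1]
    return o+d*(z-o[2])/d[2]
def mp(P,phi,r,z): # point at arc angle phi (rad), radius r
    x,y,a=P[:3]; l=np.array([r*np.cos(phi)-.2,r*np.sin(phi)])
    c,s=np.cos(a),np.sin(a); return np.array([x+c*l[0]-s*l[1],y+s*l[0]+c*l[1],z])
E
cat > fit.py <<'E'
from man import *
T=lambda u,v:np.array([195+(u+.5)/5-.5,165+(v+.5)/5-.5])
S=lambda u,v:np.array([190+(u+.5)/6-.5,160+(v+.5)/6-.5])
outer=[(32,376),(400,93),(500,90),(600,108),(712,155)]
inner=[(150,318),(235,238),(330,187),(410,167),(480,165),(560,171)]
caps=[(90,315),(155,235),(240,165),(337,122),(430,103)]
scaps=[(489,350),(438,312),(420,262),(415,215),(435,175)]
cen=lambda P:mp(P,0,0,.026)[:2]
def res(P):
    r=[]
    for L,R in((outer,.217),(inner,.183)):
        for q in L: r.append((np.linalg.norm(ray("top",T(*q),.026)[:2]-cen(P))-R)*450)
    for k in range(5):
        ph=P[3]-k*.23-P[4+k]*0.0; th=P[4+k]
        # cap top region centre: 38 mm above pivot, tipped th toward -phi
        X=mp(P,ph,.2,.037+.038*np.cos(th)); t=mp(P,ph-.01,.2,0)-mp(P,ph,.2,0); t/=np.linalg.norm(t)
        X=X+t*.038*np.sin(th)
        r+=list(proj("top",X)[0]-T(*caps[k])); r+=list(proj("side",X)[0]-S(*scaps[k])); r.append((th-.1)/.15)
    X=[mp(P,P[3]-1.42,.2+d,.042+.048) for d in(.02,-.02)]
    r+=list(proj("top",X[0])[0]-T(671,90));r+=list(proj("top",X[1])[0]-T(642,162))
    r+=list(proj("top",mp(P,np.radians(50),.217,.026))[0]-T(32,376))
    r+=list(proj("top",mp(P,-np.radians(50),.217,.026))[0]-T(712,155))
    return np.array(r)
g=ray("top",T(430,130),.026)
b=None
for a in np.radians(range(-60,61,20)):
    s=least_squares(res,[g[0],g[1],a,.7]+[.1]*5,loss="soft_l1")
    if b is None or s.cost<b.cost:b=s
P=b.x;print(b.cost,P[:3],np.degrees(P[2:4]),P[4:].round(2));print(res(P).round(1))
np.save("P.npy",P)
for k in range(5):print("pivot",k,mp(P,P[3]-.23*k,.2,.037).round(4))
print("main",mp(P,P[3]-1.42,.2,.042).round(4),"blank",mp(P,.873,.2,.013).round(4))
print("vial",ray("top",T(285,352),.062),"tape",ray("top",[224.5,161],.02),"beaker",ray("side",S(206,275),.0),"tube",ray("top",[165,291],.007))
E
python3 fit.py
```

```text
5.490182792295583 [ 0.55975849 -0.0468637   0.22780895] [13.05249165 40.77237028] [0.09 0.05 0.09 0.12 0.03]
[ 0.1  0.4  0.1 -0.1 -0.   0.4 -0.1 -0.1 -0.3 -0.8 -0.  -0.3 -0.6  0.3
  0.3 -0.1 -0.3 -0.4  0.6 -1.2 -0.4 -0.1  0.3 -0.8 -1.1 -0.1 -0.2  0.1
 -0.1 -0.8  0.1  0.1  0.  -0.2 -0.4 -0.4  0.1 -1.  -0.6  1.2 -0.4  1.2
  1.   0.6]
pivot 0 [0.483  0.0694 0.037 ]
pivot 1 [0.5167 0.0382 0.037 ]
pivot 2 [5.424e-01 2.000e-04 3.700e-02]
pivot 3 [ 0.5587 -0.0427  0.037 ]
pivot 4 [ 0.5649 -0.0881  0.037 ]
main [ 0.5423 -0.1845  0.042 ] blank [0.4555 0.0863 0.013 ]
vial [ 0.46222622 -0.01577617  0.062     ] tape [0.64868768 0.03439294 0.02      ] beaker [ 0.68242845 -0.07866643  0.        ] tube [0.35980329 0.19081249 0.007     ]
```

```bash
cat > rows.py <<'E'
from man import *
from scipy.spatial.transform import Rotation as R
P=np.load("P.npy")
def frac(base,tgt): # pose=(x,y,z,yaw deg), tool pointing down
    A=R.from_euler("xyz",[180,0,base[3]],degrees=True)
    t=A.inv().apply(np.subtract(tgt[:3],base[:3]))/.6
    return t.round(4).tolist(),round(-((tgt[3]-base[3]+180)%360-180)/180,4)
def along(s,z): # s = metres past pivot 0 along the arc toward hose
    ph=P[3]-s/.2; p=mp(P,ph,.2,z); return [*p,np.degrees(P[2]+ph)+90]
E
python3 - <<'E'
from rows import *
b=[.273,-.617,.223,23.88]
w=[[.55,-.3,.2,90],along(-.045,.2),along(-.045,.057)]
for t in w: print(np.round(t,3),frac(b,t)); b=t
E
```

```text
[ 0.55 -0.3   0.2  90.  ] ([0.636, -0.2962, 0.0383], -0.3673)
[4.44000e-01 9.20000e-02 2.00000e-01 1.56716e+02] ([0.6528, -0.1767, -0.0], np.float64(-0.3706))
[4.44000e-01 9.20000e-02 5.70000e-02 1.56716e+02] ([0.0, -0.0, 0.2383], np.float64(-0.0))
```

```bash
python3 -m handwheel '[{"travel":[0.636,-0.296,0.038],"twist":[0,0,-0.367],"jaw":0},{"travel":[0.636,-0.296,0.038],"twist":[0,0,-0.367],"jaw":0},{"travel":[0.636,-0.296,0.038],"twist":[0,0,-0.367],"jaw":0},{"travel":[0.636,-0.296,0.038],"twist":[0,0,-0.367],"jaw":0},{"travel":[0.636,-0.296,0.038],"twist":[0,0,-0.367],"jaw":0},{"travel":[0.636,-0.296,0.038],"twist":[0,0,-0.367],"jaw":0},{"travel":[0.636,-0.296,0.038],"twist":[0,0,-0.367],"jaw":0},{"travel":[0.636,-0.296,0.038],"twist":[0,0,-0.367],"jaw":0},{"travel":[0.636,-0.296,0.038],"twist":[0,0,-0.367],"jaw":0},{"travel":[0.636,-0.296,0.038],"twist":[0,0,-0.367],"jaw":0},{"travel":[0.636,-0.296,0.038],"twist":[0,0,-0.367],"jaw":0},{"travel":[0.636,-0.296,0.038],"twist":[0,0,-0.367],"jaw":0}]' 10
```

```text
clock: 1.1
ee_pos: [0.5524, -0.2959, 0.1992]
orientation: [180.0, -0.1, 90.3]
ft_force: [-0.9, -0.1, -0.5]
grip_width: 0.015
grip_force: 0.0
```

```bash
python3 -m handwheel '[{"travel":[0.653,-0.177,0],"twist":[0,0,-0.371],"jaw":0},{"travel":[0.653,-0.177,0],"twist":[0,0,-0.371],"jaw":0},{"travel":[0.653,-0.177,0],"twist":[0,0,-0.371],"jaw":0},{"travel":[0.653,-0.177,0],"twist":[0,0,-0.371],"jaw":0},{"travel":[0.653,-0.177,0],"twist":[0,0,-0.371],"jaw":0},{"travel":[0.653,-0.177,0],"twist":[0,0,-0.371],"jaw":0},{"travel":[0.653,-0.177,0],"twist":[0,0,-0.371],"jaw":0},{"travel":[0.653,-0.177,0],"twist":[0,0,-0.371],"jaw":0},{"travel":[0.653,-0.177,0],"twist":[0,0,-0.371],"jaw":0},{"travel":[0.653,-0.177,0],"twist":[0,0,-0.371],"jaw":0},{"travel":[0.653,-0.177,0],"twist":[0,0,-0.371],"jaw":0},{"travel":[0.653,-0.177,0],"twist":[0,0,-0.371],"jaw":0}]' && python3 -m handwheel '[{"travel":[0,0,0],"twist":[0,0,0],"jaw":0},{"travel":[0,0,0],"twist":[0,0,0],"jaw":0},{"travel":[0,0,0],"twist":[0,0,0],"jaw":0}]'
```

```text
clock: 2.1
ee_pos: [0.4442, 0.0913, 0.1998]
orientation: [-179.9, 0.0, 156.8]
ft_force: [0.6, -1.6, -0.2]
grip_width: 0.0006
grip_force: 0.0
clock: 2.35
ee_pos: [0.445, 0.0896, 0.1995]
orientation: [-180.0, -0.0, 156.5]
ft_force: [-0.3, -0.2, 0.2]
grip_width: 0.0003
grip_force: 0.0
```

```bash
python3 -m handwheel '[{"travel":[0,0,0.03],"twist":[0,0,0],"jaw":0},{"travel":[0,0,0.06],"twist":[0,0,0],"jaw":0},{"travel":[0,0,0.09],"twist":[0,0,0],"jaw":0},{"travel":[0,0,0.12],"twist":[0,0,0],"jaw":0},{"travel":[0,0,0.15],"twist":[0,0,0],"jaw":0},{"travel":[0,0,0.18],"twist":[0,0,0],"jaw":0},{"travel":[0,0,0.21],"twist":[0,0,0],"jaw":0},{"travel":[0,0,0.23],"twist":[0,0,0],"jaw":0},{"travel":[0,0,0.238],"twist":[0,0,0],"jaw":0},{"travel":[0,0,0.238],"twist":[0,0,0],"jaw":0},{"travel":[0,0,0.238],"twist":[0,0,0],"jaw":0},{"travel":[0,0,0.238],"twist":[0,0,0],"jaw":0}]'
python3 - <<'E'
from plant import *
import cv2
i=get_image("top")[165:285,165:325];j=get_image("side")[130:250,200:360]
cv2.imwrite("pics/d.png",cv2.resize(cv2.vconcat([i,j]),None,fx=2.5,fy=2.5,interpolation=cv2.INTER_CUBIC))
print(sense()["ee_pos"],sense()["orientation"])
E
```

```text
clock: 3.35
ee_pos: [0.4453, 0.0917, 0.0577]
orientation: [179.9, 0.1, 156.7]
ft_force: [0.0, -0.2, 0.3]
grip_width: 0.0005
grip_force: 0.0
[0.44527715 0.09166115 0.05778346] [1.79952828e+02 1.00694581e-01 1.56705283e+02]
```

View pics/d.png

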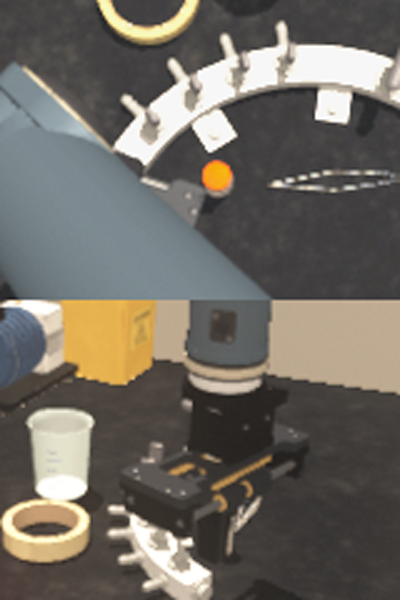

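Run:
```python
from rows import *
from plant import sense
s=sense(); b=[*s["ee_pos"],s["orientation"][2]]
c=along(-.045,.057)
print(np.round(b,4),np.round(c,4))
for k in range(1,13): print(k,frac(c,along(-.045+.005*k,.057)))
```

```text
[4.453000e-01 9.170000e-02 5.780000e-02 1.567053e+02] [4.440000e-01 9.170000e-02 5.700000e-02 1.567164e+02]
1 ([-0.0083, -0.0001, -0.0], np.float64(0.008))
2 ([-0.0167, -0.0004, -0.0], np.float64(0.0159))
3 ([-0.025, -0.0009, -0.0], np.float64(0.0239))
4 ([-0.0333, -0.0017, -0.0], np.float64(0.0318))
5 ([-0.0416, -0.0026, -0.0], np.float64(0.0398))
6 ([-0.0498, -0.0037, -0.0], np.float64(0.0477))
7 ([-0.058, -0.0051, -0.0], np.float64(0.0557))
8 ([-0.0662, -0.0066, -0.0], np.float64(0.0637))
9 ([-0.0744, -0.0084, -0.0], np.float64(0.0716))
10 ([-0.0825, -0.0104, -0.0], np.float64(0.0796))
11 ([-0.0905, -0.0125, -0.0], np.float64(0.0875))
12 ([-0.0985, -0.0149, -0.0], np.float64(0.0955))
```

The tips are over the blank end, about 45 mm before lever 0 and clear of the vial. The arc repeats in tool axes, so each call covers 60 mm of the sweep.

```bash
python3 -m handwheel '[{"travel":[-0.008,0,0.002],"twist":[0,0,0.008],"jaw":0},{"travel":[-0.0165,-0.0005,0.004],"twist":[0,0,0.016],"jaw":0},{"travel":[-0.025,-0.001,0.004],"twist":[0,0,0.024],"jaw":0},{"travel":[-0.033,-0.0015,0.004],"twist":[0,0,0.032],"jaw":0},{"travel":[-0.0415,-0.0025,0.004],"twist":[0,0,0.04],"jaw":0},{"travel":[-0.05,-0.0035,0.004],"twist":[0,0,0.048],"jaw":0},{"travel":[-0.058,-0.005,0.004],"twist":[0,0,0.056],"jaw":0},{"travel":[-0.066,-0.0065,0.004],"twist":[0,0,0.064],"jaw":0},{"travel":[-0.0745,-0.0085,0.004],"twist":[0,0,0.072],"jaw":0},{"travel":[-0.0825,-0.0105,0.004],"twist":[0,0,0.08],"jaw":0},{"travel":[-0.0905,-0.0125,0.004],"twist":[0,0,0.088],"jaw":0},{"travel":[-0.0985,-0.015,0.004],"twist":[0,0,0.0955],"jaw":0}]'; python3 -c "
from rows import *
print(along(.015,.055),along(.075,.055))"
```

```text
clock: 4.45
ee_pos: [0.496, 0.0595, 0.0547]
orientation: [180.0, 0.0, 139.4]
ft_force: [-0.5, 1.1, 0.8]
grip_width: 0.0008
grip_force: 0.4
[np.float64(0.49474190290540104), np.float64(0.06011149539114283), np.float64(0.055), np.float64(139.5276784616299)] [np.float64(0.5339054623158065), np.float64(0.014952924950315541), np.float64(0.055), np.float64(122.3389446077052)]
```

```bash
python3 -m handwheel '[{"travel":[-0.008,0,0],"twist":[0,0,0.008],"jaw":0},{"travel":[-0.0165,-0.0005,0],"twist":[0,0,0.016],"jaw":0},{"travel":[-0.025,-0.001,0],"twist":[0,0,0.024],"jaw":0},{"travel":[-0.033,-0.0015,0],"twist":[0,0,0.032],"jaw":0},{"travel":[-0.0415,-0.0025,0],"twist":[0,0,0.04],"jaw":0},{"travel":[-0.05,-0.0035,0],"twist":[0,0,0.048],"jaw":0},{"travel":[-0.058,-0.005,0],"twist":[0,0,0.056],"jaw":0},{"travel":[-0.066,-0.0065,0],"twist":[0,0,0.064],"jaw":0},{"travel":[-0.0745,-0.0085,0],"twist":[0,0,0.072],"jaw":0},{"travel":[-0.0825,-0.0105,0],"twist":[0,0,0.08],"jaw":0},{"travel":[-0.0905,-0.0125,0],"twist":[0,0,0.088],"jaw":0},{"travel":[-0.0985,-0.015,0],"twist":[0,0,0.0955],"jaw":0}]'
python3 - <<'E'
from plant import *
import cv2
i=get_image("top")[165:265,165:325];j=get_image("side")[150:250,200:360]
cv2.imwrite("pics/e.png",cv2.resize(cv2.vconcat([i,j]),None,fx=3,fy=3,interpolation=cv2.INTER_CUBIC))
E
```

```text
clock: 5.45
ee_pos: [0.535, 0.014, 0.0547]
orientation: [180.0, 0.0, 122.2]
ft_force: [-0.9, -0.7, 0.5]
grip_width: 0.0005
grip_force: 0.3
```

View pics/e.png

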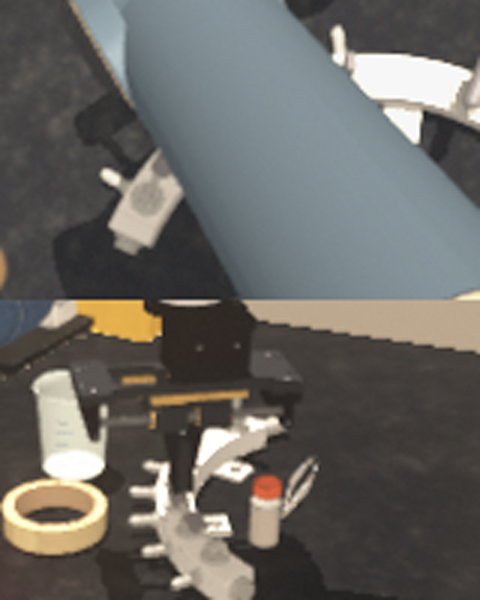

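Levers 0 and 1 lie flat (side crop about (225,570) and (210,545)). The vial, tape and beaker haven't moved. I'll carry on with the sweep.

```bash
python3 -m handwheel '[{"travel":[-0.008,0,0],"twist":[0,0,0.008],"jaw":0},{"travel":[-0.0165,-0.0005,0],"twist":[0,0,0.016],"jaw":0},{"travel":[-0.025,-0.001,0],"twist":[0,0,0.024],"jaw":0},{"travel":[-0.033,-0.0015,0],"twist":[0,0,0.032],"jaw":0},{"travel":[-0.0415,-0.0025,0],"twist":[0,0,0.04],"jaw":0},{"travel":[-0.05,-0.0035,0],"twist":[0,0,0.048],"jaw":0},{"travel":[-0.058,-0.005,0],"twist":[0,0,0.056],"jaw":0},{"travel":[-0.066,-0.0065,0],"twist":[0,0,0.064],"jaw":0},{"travel":[-0.0745,-0.0085,0],"twist":[0,0,0.072],"jaw":0},{"travel":[-0.0825,-0.0105,0],"twist":[0,0,0.08],"jaw":0},{"travel":[-0.0905,-0.0125,0],"twist":[0,0,0.088],"jaw":0},{"travel":[-0.0985,-0.015,0],"twist":[0,0,0.0955],"jaw":0}]'; python3 -c "
from rows import *
print(*np.round([along(.135,.055),along(.195,.055),along(.224,.055)],4))"
```

```text
clock: 6.55
ee_pos: [0.5584, -0.0398, 0.0544]
orientation: [180.0, -0.1, 105.0]
ft_force: [0.3, 3.2, -1.2]
grip_width: 0.0002
grip_force: 1.4
[ 5.580000e-01 -3.980000e-02  5.500000e-02  1.051502e+02] [ 5.64800e-01 -9.91000e-02  5.50000e-02  8.79615e+01] [ 5.61700e-01 -1.28000e-01  5.50000e-02  7.96536e+01]
```

```bash
python3 -m handwheel '[{"travel":[-0.008,0,0],"twist":[0,0,0.008],"jaw":0},{"travel":[-0.0165,-0.0005,0],"twist":[0,0,0.016],"jaw":0},{"travel":[-0.025,-0.001,0],"twist":[0,0,0.024],"jaw":0},{"travel":[-0.033,-0.0015,0],"twist":[0,0,0.032],"jaw":0},{"travel":[-0.0415,-0.0025,0],"twist":[0,0,0.04],"jaw":0},{"travel":[-0.05,-0.0035,0],"twist":[0,0,0.048],"jaw":0},{"travel":[-0.058,-0.005,0],"twist":[0,0,0.056],"jaw":0},{"travel":[-0.066,-0.0065,0],"twist":[0,0,0.064],"jaw":0},{"travel":[-0.0745,-0.0085,0],"twist":[0,0,0.072],"jaw":0},{"travel":[-0.0825,-0.0105,0],"twist":[0,0,0.08],"jaw":0},{"travel":[-0.0905,-0.0125,0],"twist":[0,0,0.088],"jaw":0},{"travel":[-0.0985,-0.015,0],"twist":[0,0,0.0955],"jaw":0}]'
```

```text
clock: 7.55
ee_pos: [0.5652, -0.1001, 0.0546]
orientation: [-180.0, 0.0, 87.8]
ft_force: [0.1, 0.4, 0.5]
grip_width: 0.0006
grip_force: 0.5
```

```bash
python3 -m handwheel '[{"travel":[-0.008,0,0],"twist":[0,0,0.008],"jaw":0},{"travel":[-0.0165,-0.0005,0],"twist":[0,0,0.016],"jaw":0},{"travel":[-0.025,-0.001,0],"twist":[0,0,0.024],"jaw":0},{"travel":[-0.033,-0.0015,0],"twist":[0,0,0.032],"jaw":0},{"travel":[-0.0415,-0.0025,0],"twist":[0,0,0.04],"jaw":0},{"travel":[-0.05,-0.0035,0],"twist":[0,0,0.048],"jaw":0},{"travel":[-0.05,-0.0035,0],"twist":[0,0,0.048],"jaw":0}]'
python3 - <<'E'
from plant import *
import cv2
i=get_image("top")[165:265,195:355];j=get_image("side")[150:250,200:360]
cv2.imwrite("pics/f.png",cv2.resize(cv2.vconcat([i,j]),None,fx=3,fy=3,interpolation=cv2.INTER_CUBIC))
E
```

```text
clock: 8.13
ee_pos: [0.5617, -0.1311, 0.0545]
orientation: [180.0, 0.1, 79.1]
ft_force: [-0.3, 0.4, 0.6]
grip_width: 0.0003
grip_force: 0.3
```

View pics/f.png

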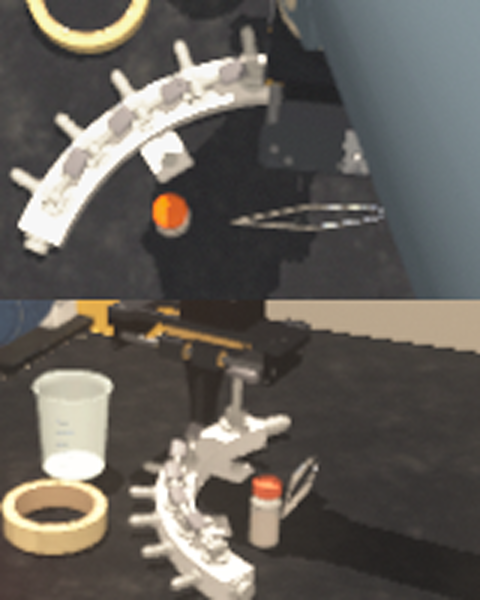

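Levers 0 to 3 lie flat in the top crop, and the main valve's stem stands upright at side crop (238,400). I'll lift straight up, then move back for a clear view.

```bash
python3 -m handwheel '[{"travel":[0,0,-0.02],"twist":[0,0,0],"jaw":0},{"travel":[0,0,-0.05],"twist":[0,0,0],"jaw":0},{"travel":[0,0,-0.1],"twist":[0,0,0],"jaw":0},{"travel":[0,0,-0.15],"twist":[0,0,0],"jaw":0},{"travel":[0,0,-0.2],"twist":[0,0,0],"jaw":0},{"travel":[0,0,-0.25],"twist":[0,0,0],"jaw":0},{"travel":[0,0,-0.28],"twist":[0,0,0],"jaw":0},{"travel":[0,0,-0.28],"twist":[0,0,0],"jaw":0}]' && python3 -m handwheel '[{"travel":[-0.4,0,0],"twist":[0,0,0],"jaw":0},{"travel":[-0.4,0,0],"twist":[0,0,0],"jaw":0},{"travel":[-0.4,0,0],"twist":[0,0,0],"jaw":0},{"travel":[-0.4,0,0],"twist":[0,0,0],"jaw":0},{"travel":[-0.4,0,0],"twist":[0,0,0],"jaw":0},{"travel":[-0.4,0,0],"twist":[0,0,0],"jaw":0},{"travel":[-0.4,0,0],"twist":[0,0,0],"jaw":0},{"travel":[-0.4,0,0],"twist":[0,0,0],"jaw":0},{"travel":[-0.4,0,0],"twist":[0,0,0],"jaw":0}]'
python3 - <<'E'
from plant import *
import cv2
i=get_image("top")[165:265,195:355];j=get_image("side")[160:260,190:350]
cv2.imwrite("pics/g.png",cv2.resize(cv2.vconcat([i,j]),None,fx=3,fy=3,interpolation=cv2.INTER_CUBIC))
E
```

```text
clock: 8.9
ee_pos: [0.5647, -0.1289, 0.2284]
orientation: [179.4, 0.0, 79.4]
ft_force: [0.7, 0.7, 0.2]
grip_width: 0.0005
grip_force: 0.0
clock: 9.65
ee_pos: [0.5177, -0.3637, 0.2221]
orientation: [-180.0, -0.1, 79.4]
ft_force: [0.1, 0.4, 0.7]
grip_width: 0.0005
grip_force: 0.0
```

View pics/g.png

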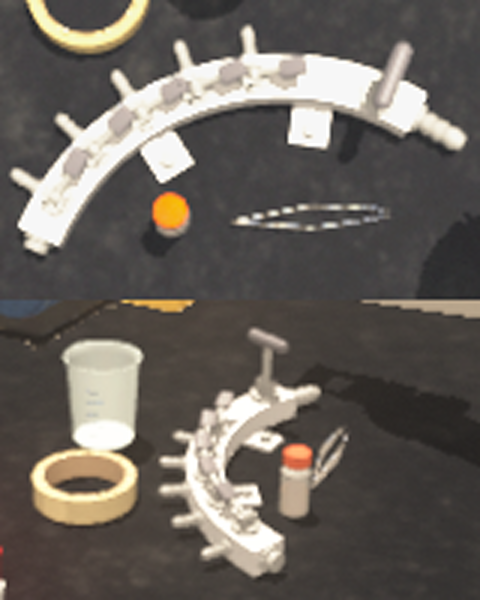

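All five caps lie over towards the hose end (top crop (75,163) through (291,68)). The T-valve is upright and the loose things are where they started.

```bash
python3 -c "
from plant import manip
print(manip.sign_off())"
```

```text
the job is handed in; nothing more can be done
None
```

I shut all five small valves in one low sweep from the plugged end, left the main valve upright with nothing around it disturbed in the final pictures, and handed the job in; no verdict came back.

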